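# Feel out the transformer bricks and slide them into the scrap tray

## Robot

A 6-joint arm with a two-finger parallel gripper is mounted at the origin on the work surface. World frame = base frame: x ahead of the robot, y to its left, z up, the work surface at z = 0. Lengths are in mm, angles in rad, forces in N, time in s.
With the tool pointing down it reaches from about 350 to 875 mm from the base axis. Payload 4.2 kg.
Tool frame: the origin (TCP) lies at the very end of the fingers, on their centre line; the grasp point (between the pads) lies 19 mm behind it; z points along the fingers, y is the line along which they close (so a half turn about z gives the same grasp; the last joint's range is limited). The gripper opens to 85 mm and grips with 20 to 120 N. Pads are 22 mm wide; open, the fingers measure 114 mm over their backs; the gripper's body (76 mm by 85 mm) begins 54 mm behind the grasp point. The pads swing forward as they close: fully open they stand 13 mm farther back than shut.
Start: joints at [-0.919, 0.385, 0.008, 0, -1.194, -0.259], TCP at [239.249, -577.373, 198.712] pointing down, gripper open.
Joint ranges: [-3.14, 3.14], [-1.21, 2.06], [-1.07, 1.41], [-3.16, 2.05], [-2.99, -0.16], [-3.1, 3.1]. Speed limits (rad/s): [2.79, 2.79, 3.14, 3.14, 3.14, 3.14].

## Interface

Orientations are given as a unit quaternion [x, y, z, w].
In Python, from bench import monitor, get_image, camera_info, job_done gives the robot as it stands.
- The arm moves only by the tool send_rows, never from a script. Its argument "series" is a list of rows, each a list of 3 entries, a list of its own where there are three numbers: the shift along the tool's x, y, z in mm, then the turn, a rotation vector about the tool's x, y, z in rad, then the finger opening in mm, from 0 to 85.4. A call has 1 to 8 rows; each row shifts and turns the commanded pose from where the row before left it, along the tool's axes as they then stand; what a row does not reach is not made up. A row lasts 1/10 s, in which the tool goes at most 50 mm and 8.59 degrees, less where a joint would pass 70% of its speed; a pose out of reach is approached as far as the arm can. A call with a gripper value outside its range is refused whole. The fingers move at their own pace and stop on an object; the grip force is fixed at half the most. Time passes only in rows, so rows that do not move let the fingers close. It gives the time, the measured TCP pose, the force, the opening and the grip force at its end, in the units of the state.
- monitor.read_state(): the state, without advancing time (a new reading comes with each control period).
- get_image(name): name is "scene" or "top" or "wrist"; returns the picture (420x560x3 uint8, red, green, blue); there is no depth.
- camera_info(name): a dict with "intrinsics" (3x3 intrinsics, pixels), "R" (3x3) and "t" (3): a world point X has camera coordinates R X + t. Camera axes: x right, y down, z forward; pixel columns grow to the right and rows downward; lengths in mm; the calibration is good to about 2 mm. A picture is of the moment at which its call begins: read the wrist's pose just before it. camera_info takes no time and is no camera call; for the wrist camera it gives the pose at the moment of the call.
- job_done(): hands the job in; it is judged then, once.
The state is a dict: "clock": time; "joints": joint angles; "joint_vel": joint speeds; "joint_efforts": joint torques, N m; "position": TCP position; "ee_rot": TCP orientation; "contact_force": force on the tool from outside, world axes, zero at the start; "wrist_torque": the same for the moment, N m; "gripper_width": finger opening in mm; "grasp_force": force on a finger pad.
Only numpy, scipy, OpenCV 4.12 (cv2) and the standard library are available. Lean on these libraries where they do the work, as an engineer would, in place of code of your own. Each camera call takes 0.05 s, during which the arm holds its last target. There are 200 camera calls.

## Task

Four power bricks that look the same lie in front of the steel tray, and two of them still have a heavy transformer inside. Nudge them to feel which two are heavy, and slide each heavy one straight into the tray until it sits flat against the back wall. Leave the two light ones on the bench close to where they lie (a small nudge is fine), let nothing tip over, and do not disturb the tools and the circuit board.

Things in the scene. Friction and masses are not known exactly. Their poses are not given: they have to be found in the camera images.
- tray: sheet-steel tray screwed to the bench, 560 mm wide (y), 160 deep (x). Origin: centre of underside, at bench height; +x points away from the robot to the back wall. Front open: lip rises 2 mm from x=-80 to -50, then flat floor 2 mm thick. Back wall 28 mm high, inner face x=+77 mm; side walls 28 high, inner faces y=+-277. A brick flat against the back wall has its origin at x=+25.
- tray_floor: the flat steel floor of the tray, 130 x 560 mm, 2 mm thick, part of the tray and fixed to it; same origin and axes as the tray
- brick_1: closed black power brick, a plain block 104 mm long (x), 84 wide (y), 56 high, too wide to grip; all four look alike. Origin: centre of underside. Loose and flat on the bench before the tray's open front, x within 0.25 rad of the tray's x. Two of the four, any two, are heavy (0.78 to 0.98 kg), two light (0.18 to 0.20 kg). No. 1 of the row from the left (+y).
- brick_2: closed black power brick, a plain block 104 mm long (x), 84 wide (y), 56 high, too wide to grip; all four look alike. Origin: centre of underside. Loose and flat on the bench before the tray's open front, x within 0.25 rad of the tray's x. Pushed slowly, a light one drags with about 1 N, a heavy one with 4 to 7 N (2 N or more stays when the pusher halts). No. 2 of the row from the left (+y).
- brick_3: closed black power brick, a plain block 104 mm long (x), 84 wide (y), 56 high, too wide to grip; all four look alike. Origin: centre of underside. Loose and flat on the bench before the tray's open front, x within 0.25 rad of the tray's x. Heavy or light cannot be seen. The inside has about 1 mm of play. No. 3 of the row from the left (+y).
- brick_4: closed black power brick, a plain block 104 mm long (x), 84 wide (y), 56 high, too wide to grip; all four look alike. Origin: centre of underside. Loose and flat on the bench before the tray's open front, x within 0.25 rad of the tray's x. Heavy or light cannot be seen. No. 4 of the row from the left (+y).
- hammer: bystander: claw hammer with wooden handle lying on the bench left of the tray; origin at its middle on the bench
- screwdriver: bystander: screwdriver with blue handle lying on the bench right of the bricks; origin at its middle on the bench
- circuit_board: bystander: loose green circuit board 100 x 70 mm lying on the bench right of the tray; origin at the centre of its underside
Things that resemble listed ones, but are neither listed nor needed, are in the scene too. Leave any purple look-alike of the brick_2 alone. Leave any blue or pink look-alike of the brick_4 alone.

How it is judged (in metres and radians):
At the end, for the whole second after the job is handed in: The two heavy bricks lie flat in the tray, each within 8 mm of the back wall and square to it within 0.12 rad, with their whole weight on the tray; the two light bricks lie flat on the bench in front of the tray, each less than 60 mm from where it started; all at rest (((x of brick_1 in the frame of tray above 0.017 m and y of brick_1 in the frame of tray between -0.24 and 0.24 m and angle between the x axis of brick_1 and the x axis of tray, either way round below 0.12 rad and angle between brick_1's own z axis and vertical below 0.1 rad and contact force between tray_floor and brick_1 above 5 N) or (distance of brick_1 from where it was at the start of the episode below 0.06 m and angle between brick_1's own z axis and vertical below 0.1 rad and contact force between tray_floor and brick_1 below 0.5 N)) and ((x of brick_2 in the frame of tray above 0.017 m and y of brick_2 in the frame of tray between -0.24 and 0.24 m and angle between the x axis of brick_2 and the x axis of tray, either way round below 0.12 rad and angle between brick_2's own z axis and vertical below 0.1 rad and contact force between tray_floor and brick_2 above 5 N) or (distance of brick_2 from where it was at the start of the episode below 0.06 m and angle between brick_2's own z axis and vertical below 0.1 rad and contact force between tray_floor and brick_2 below 0.5 N)) and ((x of brick_3 in the frame of tray above 0.017 m and y of brick_3 in the frame of tray between -0.24 and 0.24 m and angle between the x axis of brick_3 and the x axis of tray, either way round below 0.12 rad and angle between brick_3's own z axis and vertical below 0.1 rad and contact force between tray_floor and brick_3 above 5 N) or (distance of brick_3 from where it was at the start of the episode below 0.06 m and angle between brick_3's own z axis and vertical below 0.1 rad and contact force between tray_floor and brick_3 below 0.5 N)) and ((x of brick_4 in the frame of tray above 0.017 m and y of brick_4 in the frame of tray between -0.24 and 0.24 m and angle between the x axis of brick_4 and the x axis of tray, either way round below 0.12 rad and angle between brick_4's own z axis and vertical below 0.1 rad and contact force between tray_floor and brick_4 above 5 N) or (distance of brick_4 from where it was at the start of the episode below 0.06 m and angle between brick_4's own z axis and vertical below 0.1 rad and contact force between tray_floor and brick_4 below 0.5 N)) and contact force between tray_floor and anything else above 13 N and linear speed of each of brick_1, brick_2, brick_3, brick_4 below 0.01 m/s); the robot touches nothing.
It fails at once if a brick is tipped by more than about 35 degrees (angle between any of brick_1, brick_2, brick_3, brick_4's own z axis and vertical above 0.6 rad).
It fails at once if a bystander (hammer, screwdriver, circuit board) is moved by more than 30 mm (distance of any of hammer, screwdriver, circuit_board from where it was at the start of the episode above 0.03 m).
It also fails if it takes over 72 s, if anything falls off the work surface, if the arm or the gripper's body presses on something with over 40 N, if the wrist force passes 120 N, or if a joint passes its speed limit or range.

## Working session

There is one attempt and no reset: what is moved stays moved. The work goes in short steps, Python scripts to look and compute and a tool call to move; the robot and the scene stay as the last step left them, time stands still between calls to the robot, and variables do not carry over. Pictures are saved under pics/ and viewed, at most 10 in all, crops included, and the job is handed in when it is done.

Besides the shell and the picture viewer there is one more tool, called as a command line: name --argument value ..., lists and objects as JSON in quotes. send_rows: Moves the arm, as the interface text tells. Its arguments: {"type":"object","properties":{"series":{"type":"array"}},"required":["series"]}

```bash
mkdir -p pics
python3 - <<'E'
from bench import monitor,get_image,camera_info
import cv2,numpy as np
print(monitor.read_state())
for n in("top","scene"):
    cv2.imwrite(f"pics/{n}0.png",get_image(n)[:,:,::-1]); c=camera_info(n); print(n,np.round(c["intrinsics"],1).tolist(),np.round(c["R"],4).tolist(),np.round(c["t"],1).tolist())
E
```

```text
{'clock': 0.0, 'joints': array([-9.19369976e-01,  3.85558313e-01,  6.62322231e-03, -5.32890039e-04,
       -1.19399275e+00, -2.58605244e-01]), 'joint_vel': array([-0.00107491, -0.00032687,  0.00026968, -0.00182275,  0.00068742,
       -0.00053056]), 'joint_efforts': array([-5.99032546e-06, -3.92287624e+01,  1.88404244e+01,  4.18621302e+00,
       -4.56668698e-03, -3.53432441e-06]), 'position': array([ 239.02183365, -576.77540162,  197.61455224]), 'ee_rot': array([-1.95053632e-01,  9.80791968e-01,  1.06615566e-03, -2.45924051e-04]), 'contact_force': array([-0.11529633,  0.38465728,  0.46063373]), 'wrist_torque': array([ 0.02607804,  0.06687573, -0.02041323]), 'grasp_force': 0.0, 'gripper_width': 85.3781426916816}
top [[453.0, 0.0, 269.3], [0.0, 453.0, 216.7], [0.0, 0.0, 1.0]] [[-0.0222, -0.9997, -0.0076], [-0.9839, 0.0232, -0.1772], [0.1773, 0.0035, -0.9841]] [-22.1, 489.2, 1422.4]
scene [[482.6, 0.0, 288.3], [0.0, 482.6, 210.0], [0.0, 0.0, 1.0]] [[-0.8182, 0.5748, -0.0067], [0.4615, 0.6499, -0.6039], [-0.3428, -0.4972, -0.797]] [405.7, -204.0, 1906.3]
```

View pics/top0.png

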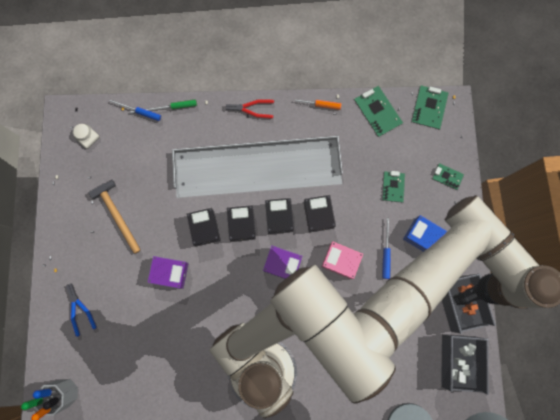

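View pics/scene0.png

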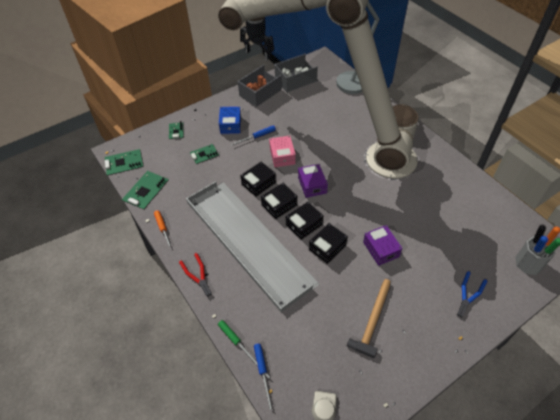

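The bricks are black with pale labels, at about (203,227), (241,222), (279,216) and (319,213) in the top view. The tray spans about (175–340, 140–195). Purple and pink look-alikes sit close behind bricks 3 and 4.

```bash
cat > h.py <<'E'
from bench import monitor,get_image,camera_info
import cv2,numpy as np
def ray(c,uv,z):
    K,R,t=[np.array(c[k]) for k in("intrinsics","R","t")]
    C=-R.T@t; d=R.T@np.linalg.inv(K)@np.array([uv[0],uv[1],1.]); return (C+d*(z-C[2])/d[2])[:2]
def proj(c,X):
    p=np.array(c["intrinsics"])@(np.array(c["R"])@np.array(X,float)+np.array(c["t"])); return p[:2]/p[2]
def bricks(img,rows=(130,245),cols=(170,350)):
    c=camera_info("top"); C=-np.array(c["R"]).T@np.array(c["t"])
    m=(img.max(2)<62).astype(np.uint8); k=np.zeros_like(m); k[rows[0]:rows[1],cols[0]:cols[1]]=1; m*=k
    m=cv2.morphologyEx(m,cv2.MORPH_OPEN,np.ones((3,3),np.uint8)); out=[]
    for q in cv2.findContours(m,cv2.RETR_EXTERNAL,cv2.CHAIN_APPROX_NONE)[0]:
        if cv2.contourArea(q)<350: continue
        q=cv2.convexHull(q)
        P=np.array([ray(c,p[0],56) for p in q],np.float32); r=cv2.minAreaRect(P); out.append((r,cv2.boundingRect(q)))
    return sorted(out,key=lambda o:-o[0][0][1]),C,m
E
python3 - <<'E'
from h import *
img=cv2.imread("pics/top0.png")[:,:,::-1]
o,C,m=bricks(img); print(C)
for r,b in o: print(np.round(r[0],1),np.round(r[1],1),round(r[2],1),b)
c=camera_info("top")
crop=cv2.resize(img[130:300,165:355,::-1],None,fx=4,fy=3.5,interpolation=cv2.INTER_CUBIC); cv2.imwrite("pics/c1.png",crop[:600])
E
```

```text
[ 228.62496145  -38.49146114 1486.32985432]
[453.2 178.6] [101.8  85.6] 12.7 (189, 211, 31, 34)
[462.   58.3] [96.6 81.6] 5.3 (228, 209, 27, 32)
[475.9 -64.9] [83.1 80. ] 4.5 (267, 206, 26, 28)
[ 489.5 -192.2] [96.6 83.1] 8.1 (304, 202, 29, 29)
```

View pics/c1.png

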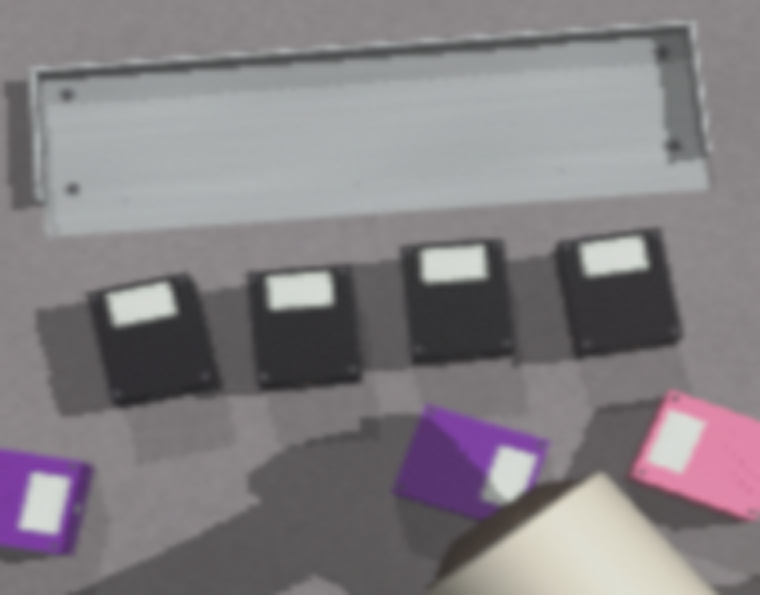

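Crop coordinates map to the full picture by u=165+x/4, v=130+y/3.5. In the crop, brick far corners lie at about (88,293)/(190,275), (249,272)/(353,265), (402,246)/(504,240) and (556,241)/(661,230). The tray lip runs from (48,236) to (707,188), and the back wall top from (32,70) to (695,24).

Run:
```python
from h import *
c=camera_info("top")
f=lambda p,z: ray(c,(165+p[0]/4,130+p[1]/3.5),z)
B=[[(88,293),(190,275),(119,405),(218,388)],[(249,272),(353,265),(261,388),(361,381)],[(402,246),(504,240),(414,363),(513,354)],[(556,241),(661,230),(578,356),(681,340)]]
for b in B:
    a,d=f(b[0],56),f(b[1],56); 
    for z in(0,56):
        g,h=f(b[2],z),f(b[3],z); print(z,'far',np.round([a,d]).tolist(),'near',np.round([g,h]).tolist(),'L',np.linalg.norm((a+d-g-h)/2).round(),'W',np.linalg.norm(a-d).round(),np.linalg.norm(g-h).round(),end=' ')
    e=a-d; e2=g-h; print('yawW',np.round([np.arctan2(-e[0],e[1]),np.arctan2(-e2[0],e2[1])],3))
l=f((48,236),0),f((707,188),0); k=f((32,70),28),f((695,24),28)
print(np.round(l),np.round(k),[np.arctan2(-(p[0]-p[1])[0],(p[0]-p[1])[1]).round(3) for p in(l,k)], np.linalg.norm((l[0]+l[1]-k[0]-k[1])/2))
for n,p in dict(purpleL=[(425,405),(548,440),(394,490)],pink=[(672,392),(632,470)],pur1=[(92,463),(72,552)]).items(): print(n,[np.round(f(q,56)).tolist() for q in p])
```

```text
0 far [[502.0, 231.0], [517.0, 149.0]] near [[405.0, 215.0], [419.0, 133.0]] L 99.0 W 83.0 83.0 56 far [[502.0, 231.0], [517.0, 149.0]] near [[398.0, 205.0], [412.0, 127.0]] L 107.0 W 83.0 80.0 yawW [0.18  0.172]
0 far [[519.0, 101.0], [523.0, 18.0]] near [[418.0, 98.0], [423.0, 15.0]] L 101.0 W 84.0 83.0 56 far [[519.0, 101.0], [523.0, 18.0]] near [[411.0, 92.0], [416.0, 13.0]] L 108.0 W 84.0 80.0 yawW [0.055 0.057]
0 far [[540.0, -22.0], [544.0, -105.0]] near [[439.0, -29.0], [446.0, -111.0]] L 100.0 W 83.0 82.0 56 far [[540.0, -22.0], [544.0, -105.0]] near [[431.0, -30.0], [438.0, -109.0]] L 108.0 W 83.0 79.0 yawW [0.045 0.081]
0 far [[542.0, -147.0], [551.0, -232.0]] near [[443.0, -165.0], [456.0, -251.0]] L 99.0 W 86.0 87.0 56 far [[542.0, -147.0], [551.0, -232.0]] near [[435.0, -160.0], [447.0, -243.0]] L 106.0 W 86.0 84.0 yawW [0.098 0.154]
[[ 570.  276.]
 [ 604. -280.]] [[ 727.  286.]
 [ 759. -274.]] [np.float64(0.061), np.float64(0.058)] 156.83256734880592
purpleL [[393.0, -37.0], [359.0, -134.0], [317.0, -11.0]]
pink [[400.0, -234.0], [330.0, -199.0]]
pur1 [[346.0, 226.0], [267.0, 241.0]]
```

send_rows --series '[[[0, 0, 0], [0, 0, 0.111], 50], [[0, 0, 0], [0, 0, 0.111], 50], [[0, 0, 0], [0, 0, 0.111], 50], [[-20, 35, 0], [0, 0, 0], 50], [[-20, 35, 0], [0, 0, 0], 50], [[-20, 35, 0], [0, 0, 0], 50], [[-20, 35, 0], [0, 0, 0], 50], [[-20, 35, 0], [0, 0, 0], 50]]'

```text
clock: 0.9
position: [328.8, -395.0, 198.3]
ee_rot: [-0.03, 1.0, 0.0, -0.0]
contact_force: [0.8, -0.8, 0.5]
gripper_width: 49.9
grasp_force: 0.0
```

send_rows --series '[[[-22, 36, 0], [0, 0, 0], 50], [[-22, 36, 0], [0, 0, 0], 50], [[-22, 36, 0], [0, 0, 0], 50], [[-22, 36, 0], [0, 0, 0], 50], [[-20, 36, 0], [0, 0, 0], 50], [[0, 0, 40], [0, 0, 0], 50], [[0, 0, 0], [0, 0, 0], 50], [[0, 0, 0], [0, 0, 0], 50]]'

```text
clock: 1.7
position: [425.1, -210.8, 158.6]
ee_rot: [-0.03, 1.0, -0.0, -0.001]
contact_force: [-0.3, 0.6, 0.6]
gripper_width: 49.9
grasp_force: 0.0
```

send_rows --series '[[[0, 0, 40], [0, 0, 0], 50], [[0, 0, 40], [0, 0, 0], 50], [[0, 0, 35], [0, 0, 0], 50], [[0, 0, 20], [0, 0, 0], 50], [[0, 0, 8], [0, 0, 0], 50], [[0, 0, 0], [0, 0, 0], 50], [[-4, 0, 0], [0, 0, 0], 50], [[-2, 0, 0], [0, 0, 0], 50]]'

```text
clock: 2.5
position: [433.1, -210.7, 17.3]
ee_rot: [-0.03, 1.0, -0.0, 0.001]
contact_force: [-1.8, 0.2, 1.4]
gripper_width: 50.0
grasp_force: 1.0
```

send_rows --series '[[[-2, 0, 0], [0, 0, 0], 50], [[-2, 0, 0], [0, 0, 0], 50], [[-2, 0, 0], [0, 0, 0], 50], [[-2, 0, 0], [0, 0, 0], 50]]'

```text
clock: 2.9
position: [439.5, -209.6, 15.8]
ee_rot: [-0.03, 1.0, 0.0, -0.0]
contact_force: [-2.0, -0.6, 1.8]
gripper_width: 50.0
grasp_force: 1.0
```

send_rows --series '[[[-2, 0, 0], [0, 0, 0], 50], [[-2, 0, 0], [0, 0, 0], 50], [[-2, 0, 0], [0, 0, 0], 50]]'

```text
clock: 3.2
position: [445.6, -209.3, 15.7]
ee_rot: [-0.03, 1.0, 0.0, -0.0]
contact_force: [-2.7, 1.3, 1.6]
gripper_width: 49.8
grasp_force: 1.3
```

send_rows --series '[[[-2, 0, 0], [0, 0, 0], 50], [[-2, 0, 0], [0, 0, 0], 50], [[-2, 0, 0], [0, 0, 0], 50]]'

```text
clock: 3.5
position: [452.1, -209.1, 15.7]
ee_rot: [-0.03, 1.0, -0.0, 0.0]
contact_force: [-2.1, 0.0, 0.1]
gripper_width: 50.1
grasp_force: 0.8
```

send_rows --series '[[[0, 0, 0], [0, 0, 0], 50], [[0, 0, 0], [0, 0, 0], 50]]'

```text
clock: 3.7
position: [452.5, -209.1, 15.8]
ee_rot: [-0.03, 1.0, -0.0, 0.001]
contact_force: [0.0, 0.5, 0.6]
gripper_width: 49.8
grasp_force: 0.0
```

send_rows --series '[[[12, 0, 0], [0, 0, 0], 50], [[0, 0, -40], [0, 0, 0], 50], [[0, 0, -40], [0, 0, 0], 50], [[5, 35, 0], [0, 0, 0], 50], [[5, 35, 0], [0, 0, 0], 50], [[5, 35, 0], [0, 0, 0], 50], [[0, 34, 0], [0, 0, 0], 50], [[0, 0, 20], [0, 0, 0], 50]]'

```text
clock: 4.5
position: [418.1, -69.2, 77.9]
ee_rot: [-0.032, 0.999, 0.001, 0.004]
contact_force: [0.6, -0.7, 0.0]
gripper_width: 49.7
grasp_force: 0.0
```

send_rows --series '[[[0, 0, 30], [0, 0, 0], 50], [[0, 0, 25], [0, 0, 0], 50], [[0, 0, 5], [0, 0, 0], 50], [[0, 0, 0], [0, 0, 0], 50], [[-4, 0, 0], [0, 0, 0], 50], [[-2, 0, 0], [0, 0, 0], 50], [[-2, 0, 0], [0, 0, 0], 50]]'

```text
clock: 5.2
position: [425.5, -71.3, 16.7]
ee_rot: [-0.03, 1.0, 0.0, 0.001]
contact_force: [0.4, -0.5, 0.3]
gripper_width: 49.7
grasp_force: 0.0
```

send_rows --series '[[[-2, 0, 0], [0, 0, 0], 50], [[-2, 0, 0], [0, 0, 0], 50], [[-2, 0, 0], [0, 0, 0], 50], [[-2, 0, 0], [0, 0, 0], 50]]'

```text
clock: 5.6
position: [431.0, -71.2, 15.5]
ee_rot: [-0.03, 1.0, -0.0, -0.001]
contact_force: [-3.1, -0.4, 3.6]
gripper_width: 50.3
grasp_force: 1.5
```

send_rows --series '[[[-2, 0, 0], [0, 0, 0], 50], [[-2, 0, 0], [0, 0, 0], 50], [[-2, 0, 0], [0, 0, 0], 50]]'

```text
clock: 5.9
position: [438.9, -70.5, 15.6]
ee_rot: [-0.03, 1.0, 0.0, 0.0]
contact_force: [-1.6, -1.2, -0.1]
gripper_width: 50.0
grasp_force: 0.5
```

send_rows --series '[[[-2, 0, 0], [0, 0, 0], 50], [[-2, 0, 0], [0, 0, 0], 50], [[-2, 0, 0], [0, 0, 0], 50]]'

```text
clock: 6.2
position: [444.6, -70.1, 15.7]
ee_rot: [-0.03, 1.0, 0.0, 0.0]
contact_force: [-0.4, -0.7, -0.8]
gripper_width: 50.4
grasp_force: 0.5
```

send_rows --series '[[[0, 0, 0], [0, 0, 0], 50], [[0, 0, 0], [0, 0, 0], 50]]'

```text
clock: 6.4
position: [445.0, -70.1, 15.9]
ee_rot: [-0.03, 1.0, 0.0, 0.001]
contact_force: [-1.2, 0.0, -0.4]
gripper_width: 50.1
grasp_force: 0.0
```

send_rows --series '[[[12, 0, 0], [0, 0, 0], 50], [[0, 0, -40], [0, 0, 0], 50], [[0, 0, -40], [0, 0, 0], 50], [[10, 32, 0], [0, 0, 0], 50], [[10, 32, 0], [0, 0, 0], 50], [[10, 32, 0], [0, 0, 0], 50], [[0, 31, 0], [0, 0, 0], 50], [[0, 0, 20], [0, 0, 0], 50]]'

```text
clock: 7.2
position: [396.6, 57.5, 77.9]
ee_rot: [-0.033, 0.999, 0.002, 0.004]
contact_force: [1.2, -0.5, 0.3]
gripper_width: 50.2
grasp_force: 0.0
```

send_rows --series '[[[0, 0, 30], [0, 0, 0], 50], [[0, 0, 25], [0, 0, 0], 50], [[0, 0, 5], [0, 0, 0], 50], [[0, 0, 0], [0, 0, 0], 50], [[-4, 0, 0], [0, 0, 0], 50], [[-2, 0, 0], [0, 0, 0], 50], [[-2, 0, 0], [0, 0, 0], 50]]'

```text
clock: 7.9
position: [403.8, 54.9, 16.7]
ee_rot: [-0.03, 1.0, 0.001, 0.001]
contact_force: [-0.3, 0.3, 0.3]
gripper_width: 49.9
grasp_force: 0.0
```

send_rows --series '[[[-2, 0, 0], [0, 0, 0], 50], [[-2, 0, 0], [0, 0, 0], 50], [[-2, 0, 0], [0, 0, 0], 50], [[-2, 0, 0], [0, 0, 0], 50]]'

```text
clock: 8.3
position: [406.8, 53.5, 15.1]
ee_rot: [-0.03, 1.0, -0.001, -0.004]
contact_force: [-11.2, 3.6, 8.9]
gripper_width: 49.9
grasp_force: 5.6
```

send_rows --series '[[[-2, 0, 0], [0, 0, 0], 50], [[-2, 0, 0], [0, 0, 0], 50], [[-2, 0, 0], [0, 0, 0], 50]]'

```text
clock: 8.6
position: [411.2, 53.1, 14.9]
ee_rot: [-0.029, 1.0, -0.002, -0.006]
contact_force: [-11.9, 0.9, 9.8]
gripper_width: 50.2
grasp_force: 6.3
```

send_rows --series '[[[-2, 0, 0], [0, 0, 0], 50], [[-2, 0, 0], [0, 0, 0], 50], [[-2, 0, 0], [0, 0, 0], 50]]'

```text
clock: 8.9
position: [415.7, 52.7, 14.8]
ee_rot: [-0.029, 1.0, -0.003, -0.007]
contact_force: [-13.5, 0.6, 10.9]
gripper_width: 49.9
grasp_force: 7.3
```

send_rows --series '[[[0, 0, 0], [0, 0, 0], 50], [[0, 0, 0], [0, 0, 0], 50]]'

```text
clock: 9.1
position: [416.2, 52.7, 14.8]
ee_rot: [-0.029, 1.0, -0.003, -0.007]
contact_force: [-12.7, -0.9, 10.5]
gripper_width: 50.0
grasp_force: 6.4
```

Brick 2 is clearly heavy, while 4 and 3 look light. I'll keep pushing brick 2 in, with a small lift to relieve the downward rubbing.

send_rows --series '[[[-6, 0, -1], [0, 0, 0], 50], [[-8, 0, -1], [0, 0, 0], 50], [[-10, 0, 0], [0, 0, 0], 50], [[-10, 0, 0], [0, 0, 0], 50], [[-10, 0, 0], [0, 0, 0], 50], [[-10, 0, 0], [0, 0, 0], 50], [[-10, 0, 0], [0, 0, 0], 50], [[-10, 0, 0], [0, 0, 0], 50]]'

```text
clock: 9.9
position: [496.0, 59.6, 17.1]
ee_rot: [-0.03, 1.0, -0.0, -0.002]
contact_force: [-6.4, 0.1, -0.9]
gripper_width: 50.1
grasp_force: 2.9
```

send_rows --series '[[[-10, 0, 0], [0, 0, 0], 50], [[-10, 0, 0], [0, 0, 0], 50], [[-10, 0, 0], [0, 0, 0], 50], [[-10, 0, 0], [0, 0, 0], 50], [[-10, 0, 0], [0, 0, 0], 50], [[-10, 0, 0], [0, 0, 0], 50]]'

```text
clock: 10.5
position: [557.3, 63.8, 17.7]
ee_rot: [-0.03, 1.0, -0.0, -0.0]
contact_force: [-5.5, -0.6, -1.7]
gripper_width: 50.0
grasp_force: 2.3
```

send_rows --series '[[[-10, 0, 0], [0, 0, 0], 50], [[-10, 0, 0], [0, 0, 0], 50], [[-10, 0, 0], [0, 0, 0], 50], [[-8, 0, 0], [0, 0, 0], 50], [[-6, 0, 0], [0, 0, 0], 50], [[-4, 0, 0], [0, 0, 0], 50], [[-4, 0, 0], [0, 0, 0], 50]]'

```text
clock: 11.2
position: [608.3, 66.8, 17.6]
ee_rot: [-0.03, 1.0, -0.0, -0.0]
contact_force: [-5.5, 1.3, -2.0]
gripper_width: 50.2
grasp_force: 2.4
```

send_rows --series '[[[-3, 0, 0], [0, 0, 0], 50], [[-3, 0, 0], [0, 0, 0], 50]]'

```text
clock: 11.4
position: [614.3, 67.2, 17.7]
ee_rot: [-0.03, 1.0, -0.0, -0.0]
contact_force: [-4.5, 0.5, -1.2]
gripper_width: 50.1
grasp_force: 2.4
```

send_rows --series '[[[-3, 0, 0], [0, 0, 0], 50]]'

```text
clock: 11.5
position: [617.4, 67.4, 17.7]
ee_rot: [-0.03, 1.0, -0.0, -0.0]
contact_force: [-5.6, -0.0, -2.2]
gripper_width: 50.4
grasp_force: 2.4
```

send_rows --series '[[[-2, 0, 0], [0, 0, 0], 50], [[0, 0, 0], [0, 0, 0], 50]]'

```text
clock: 11.7
position: [620.0, 67.6, 17.8]
ee_rot: [-0.03, 1.0, 0.0, 0.001]
contact_force: [-3.2, -1.0, -2.8]
gripper_width: 50.2
grasp_force: 1.6
```

send_rows --series '[[[-2, 0, 0], [0, 0, 0], 50], [[-2, 0, 0], [0, 0, 0], 50]]'

```text
clock: 11.9
position: [623.2, 67.7, 17.7]
ee_rot: [-0.03, 1.0, -0.0, -0.0]
contact_force: [-5.4, -0.5, -2.0]
gripper_width: 50.1
grasp_force: 2.4
```

send_rows --series '[[[-2, 0, 0], [0, 0, 0], 50], [[0, 0, 0], [0, 0, 0], 50]]'

```text
clock: 12.1
position: [623.3, 67.4, 17.2]
ee_rot: [-0.03, 1.0, -0.0, -0.002]
contact_force: [-7.4, 0.5, -1.0]
gripper_width: 50.1
grasp_force: 4.1
```

send_rows --series '[[[-2, 0, 0], [0, 0, 0], 50], [[-2, 0, 0], [0, 0, 0], 50], [[0, 0, 0], [0, 0, 0], 50]]'

```text
clock: 12.4
position: [623.2, 67.3, 17.1]
ee_rot: [-0.03, 1.0, -0.001, -0.007]
contact_force: [-16.8, 1.6, 7.1]
gripper_width: 50.5
grasp_force: 8.5
```

send_rows --series '[[[8, 0, 0], [0, 0, 0], 50], [[12, 0, 0], [0, 0, 0], 50], [[0, 0, -40], [0, 0, 0], 50], [[0, 0, -40], [0, 0, 0], 50], [[37, 21, 0], [0, 0, 0], 50], [[37, 21, 0], [0, 0, 0], 50], [[37, 21, 0], [0, 0, 0], 50], [[37, 21, 0], [0, 0, 0], 50]]'

```text
clock: 13.2
position: [458.9, 144.3, 99.8]
ee_rot: [-0.03, 1.0, 0.002, 0.004]
contact_force: [0.3, 0.1, 0.5]
gripper_width: 50.2
grasp_force: 0.0
```

send_rows --series '[[[37, 21, 0], [0, 0, 0], 50], [[34, 19, 0], [0, 0, 0], 50], [[0, 0, 0], [0, 0, 0], 50], [[0, 0, 0], [0, 0, 0], 50]]'

```text
clock: 13.6
position: [385.6, 180.3, 99.7]
ee_rot: [-0.032, 0.999, 0.002, 0.003]
contact_force: [0.2, 1.0, 0.1]
gripper_width: 50.2
grasp_force: 0.0
```

Run:
```python
from h import *
i=get_image("top"); cv2.imwrite("pics/c2.png",cv2.resize(i[130:300,165:355,::-1],None,fx=4,fy=3.5,interpolation=cv2.INTER_CUBIC))
```

```text
(no output)
```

View pics/c2.png

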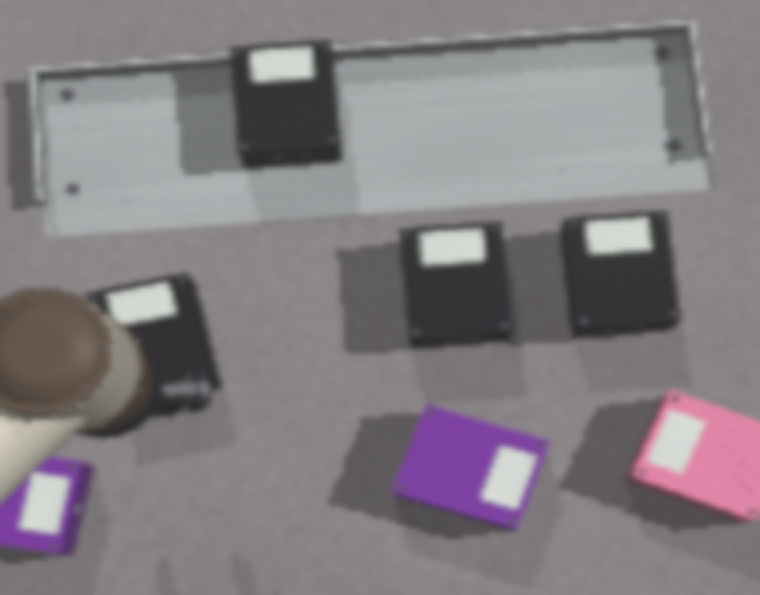

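Brick 2 is flush to the back wall at about (290,105), and bricks 3 and 4 were only nudged. Brick 1 is still in place, so I'll go down behind it.

send_rows --series '[[[4, -2, 30], [0, 0, 0], 50], [[0, 0, 30], [0, 0, 0], 50], [[0, 0, 20], [0, 0, 0], 50], [[0, 0, 2], [0, 0, 0], 50], [[-4, 0, 0], [0, 0, 0], 50], [[-2, 0, 0], [0, 0, 0], 50], [[-2, 0, 0], [0, 0, 0], 50], [[-2, 0, 0], [0, 0, 0], 50]]'

```text
clock: 14.45
position: [390.4, 176.5, 16.6]
ee_rot: [-0.03, 1.0, 0.001, 0.001]
contact_force: [-0.3, 0.5, -0.2]
gripper_width: 50.1
grasp_force: 0.0
```

send_rows --series '[[[-2, 0, 0], [0, 0, 0], 50], [[-2, 0, 0], [0, 0, 0], 50], [[-2, 0, 0], [0, 0, 0], 50], [[-2, 0, 0], [0, 0, 0], 50]]'

```text
clock: 14.85
position: [394.6, 174.8, 15.3]
ee_rot: [-0.03, 1.0, -0.002, -0.003]
contact_force: [-10.4, 1.2, 6.8]
gripper_width: 50.0
grasp_force: 4.8
```

send_rows --series '[[[-2, 0, 0], [0, 0, 0], 50], [[-2, 0, 0], [0, 0, 0], 50], [[-2, 0, 0], [0, 0, 0], 50], [[-2, 0, 0], [0, 0, 0], 50]]'

```text
clock: 15.25
position: [402.5, 175.4, 15.3]
ee_rot: [-0.03, 1.0, -0.002, -0.003]
contact_force: [-9.6, 2.7, 5.2]
gripper_width: 50.1
grasp_force: 4.7
```

send_rows --series '[[[0, 0, 0], [0, 0, 0], 50], [[0, 0, 0], [0, 0, 0], 50]]'

```text
clock: 15.45
position: [402.8, 175.5, 15.3]
ee_rot: [-0.03, 1.0, -0.001, -0.002]
contact_force: [-8.4, 0.7, 4.3]
gripper_width: 49.8
grasp_force: 3.9
```

Brick 1 is heavy too, so it goes in.

send_rows --series '[[[-6, 0, -1], [0, 0, 0], 50], [[-8, 0, -1], [0, 0, 0], 50], [[-10, 0, 0], [0, 0, 0], 50], [[-10, 0, 0], [0, 0, 0], 50], [[-10, 0, 0], [0, 0, 0], 50], [[-10, 0, 0], [0, 0, 0], 50], [[-10, 0, 0], [0, 0, 0], 50], [[-10, 0, 0], [0, 0, 0], 50]]'

```text
clock: 16.25
position: [474.8, 178.3, 16.6]
ee_rot: [-0.029, 1.0, -0.003, -0.005]
contact_force: [-12.1, -0.5, 6.5]
gripper_width: 50.2
grasp_force: 6.3
```

send_rows --series '[[[-10, 0, 0], [0, 0, 0], 50], [[-10, 0, 0], [0, 0, 0], 50], [[-10, 0, 0], [0, 0, 0], 50], [[-10, 0, 0], [0, 0, 0], 50], [[-10, 0, 0], [0, 0, 0], 50], [[-10, 0, 0], [0, 0, 0], 50], [[-10, 0, 0], [0, 0, 0], 50], [[-10, 0, 0], [0, 0, 0], 50]]'

```text
clock: 17.05
position: [556.2, 184.3, 16.5]
ee_rot: [-0.029, 1.0, -0.002, -0.004]
contact_force: [-8.6, -0.3, 2.0]
gripper_width: 49.8
grasp_force: 4.2
```

send_rows --series '[[[-10, 0, 0], [0, 0, 0], 50], [[-8, 0, 0], [0, 0, 0], 50], [[-6, 0, 0], [0, 0, 0], 50], [[-4, 0, 0], [0, 0, 0], 50], [[-4, 0, 0], [0, 0, 0], 50]]'

```text
clock: 17.55
position: [587.3, 186.1, 16.5]
ee_rot: [-0.029, 1.0, -0.002, -0.005]
contact_force: [-9.7, -0.1, 4.2]
gripper_width: 49.7
grasp_force: 4.5
```

send_rows --series '[[[-5, 0, 0], [0, 0, 0], 50], [[-5, 0, 0], [0, 0, 0], 50], [[-4, 0, 0], [0, 0, 0], 50], [[-3, 0, 0], [0, 0, 0], 50], [[-3, 0, 0], [0, 0, 0], 50]]'

```text
clock: 18.05
position: [607.2, 187.4, 16.5]
ee_rot: [-0.029, 1.0, -0.002, -0.005]
contact_force: [-9.1, -1.4, 3.3]
gripper_width: 50.1
grasp_force: 4.5
```

send_rows --series '[[[-3, 0, 0], [0, 0, 0], 50], [[-3, 0, 0], [0, 0, 0], 50]]'

```text
clock: 18.25
position: [613.2, 187.7, 16.5]
ee_rot: [-0.029, 1.0, -0.002, -0.005]
contact_force: [-8.5, -1.0, 4.0]
gripper_width: 49.8
grasp_force: 4.4
```

send_rows --series '[[[-2, 0, 0], [0, 0, 0], 50], [[-2, 0, 0], [0, 0, 0], 50]]'

```text
clock: 18.45
position: [615.5, 187.7, 16.5]
ee_rot: [-0.029, 1.0, -0.002, -0.006]
contact_force: [-16.6, 2.0, 9.6]
gripper_width: 49.9
grasp_force: 8.1
```

send_rows --series '[[[-2, 0, 0], [0, 0, 0], 50], [[0, 0, 0], [0, 0, 0], 50]]'

```text
clock: 18.65
position: [615.5, 187.6, 16.5]
ee_rot: [-0.029, 1.0, -0.003, -0.008]
contact_force: [-17.1, -0.1, 8.9]
gripper_width: 50.0
grasp_force: 8.7
```

Brick 1 stopped at x≈615.5, where the wall is expected. Next I retreat, lift and check.

send_rows --series '[[[6, 0, 0], [0, 0, 0], 50], [[14, 0, 0], [0, 0, 0], 50], [[0, 0, -40], [0, 0, 0], 50], [[0, 0, -40], [0, 0, 0], 50], [[40, 0, -25], [0, 0, 0], 50], [[40, 0, -25], [0, 0, 0], 50], [[40, 0, 0], [0, 0, 0], 50], [[40, 0, 0], [0, 0, 0], 50]]'

```text
clock: 19.45
position: [443.5, 179.6, 149.0]
ee_rot: [-0.03, 1.0, 0.001, 0.002]
contact_force: [-0.8, 1.2, -0.4]
gripper_width: 50.1
grasp_force: 0.0
```

send_rows --series '[[[30, 20, 0], [0, 0, 0], 50], [[0, 40, 0], [0, 0, 0], 50], [[0, 40, 0], [0, 0, 0], 50], [[0, 40, 0], [0, 0, 0], 50], [[0, 0, 0], [0, 0, 0], 50], [[0, 0, 0], [0, 0, 0], 50]]'

```text
clock: 20.05
position: [405.4, 318.1, 147.6]
ee_rot: [-0.03, 1.0, 0.0, 0.0]
contact_force: [-0.4, -0.6, -0.1]
gripper_width: 50.6
grasp_force: 0.0
```

Run:
```python
from h import *
i=get_image("top"); cv2.imwrite("pics/c3.png",cv2.resize(i[130:300,165:355,::-1],None,fx=4,fy=3.5,interpolation=cv2.INTER_CUBIC))
```

```text
(no output)
```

View pics/c3.png

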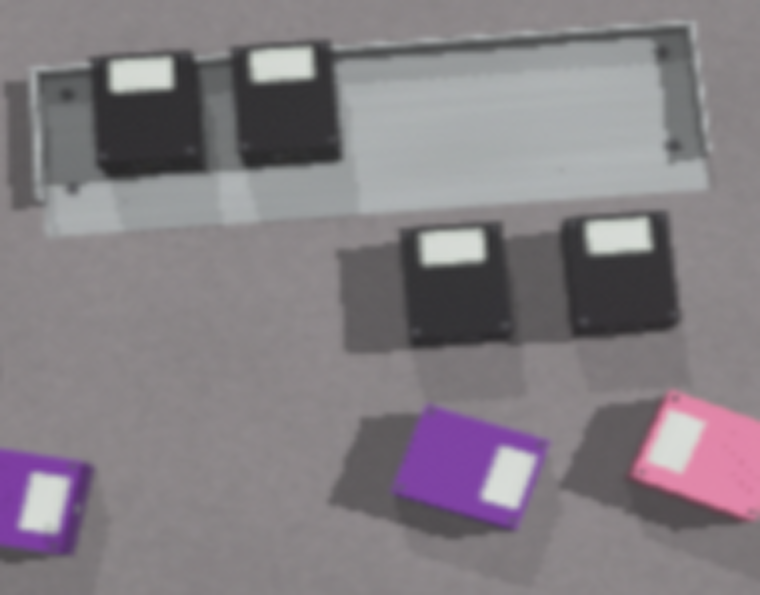

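Bricks 1 and 2 are flush with the back wall at about (150,110) and (290,105). Bricks 3 and 4 stay on the bench about 20 mm from where they started, and the arm is clear.

```bash
python3 -c "
from bench import job_done; print(job_done())"
```

```text
the job is handed in; nothing more can be done
None
```

I handed the job in at about 20 s: bricks 1 and 2 felt heavy and sit flat against the tray's back wall, and bricks 3 and 4 felt light and stay on the bench about 20 mm from where they started; no verdict came back.

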